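# Lay out gearbox shaft parts in reverse order for reassembly

### The job

The gear, bearing, spacer tube and nut stand in the strip-down rack in the order they came off the shaft; move them to the empty assembly tray in the reverse order, so that the leftmost part in the rack ends in the tray's rightmost place, the next in the place beside it, and so on. The bearing is sunk in its pocket: press its ejector lever fully down to raise it, then lift it out. Leave each part standing in the middle of its place, the same way up as it was.

Things in the scene. Friction and masses are not known exactly. Their poses are not given: they have to be found in the camera images.
- gear: steel spur gear, toothed disc 51 mm in diameter and 12 mm thick, with a plain round hub 26 mm in diameter standing 16 mm above the disc (28 mm in all); about 200 g; origin at the centre of its underside, z up through the hub. Starts in seat_gear, its underside 30 mm above that block's underside
- bearing: ball bearing, 47 mm in diameter, 18 mm thick, steel rings with a dark seal between them; about 140 g; origin at the centre of its underside, z up. Starts sunk in the pocket of seat_bearing, its top 0.5 mm below the block's top; with the ejector fully pressed it stands 13.5 mm above the block's top
- spacer: aluminium spacer tube standing on end, 28 mm outside and 18 mm inside diameter, 40 mm tall; about 110 g; origin at the centre of its underside, z up. Starts in seat_spacer, its underside 30 mm above that block's underside
- nut: dark hexagon nut lying flat, 36 mm across flats, 20 mm thick; about 130 g; origin at the centre of its underside, z up; two of its flats face along its own +x and -x. Starts in seat_nut, its underside 30 mm above that block's underside
- seat_gear: wooden seat block 72 x 74 x 36 mm of the strip-down rack, fixed, on a 6 mm base plate (block top 42 mm above the bench); origin at the centre of its underside, y along the row; round pocket 57 mm wide, 6 mm deep
- seat_bearing: aluminium seat block of the strip-down rack, same size and axes as the wooden ones; round pocket 51 mm wide around the bearing, 18.5 mm deep with the ejector up. A lever with a dark rubber pad (24 x 26 mm) sticks out of its -x face: pad centre at x = -84 mm, y = 0. All seats share one yaw; neighbours are 82 mm apart along y, in any order
- seat_spacer: wooden seat block 72 x 74 x 36 mm of the strip-down rack, fixed, on a 6 mm base plate (block top 42 mm above the bench); origin at the centre of its underside, y along the row; round pocket 37 mm wide, 6 mm deep
- seat_nut: wooden seat block 72 x 74 x 36 mm of the strip-down rack, fixed, on a 6 mm base plate (block top 42 mm above the bench); origin at the centre of its underside, y along the row; square pocket 51 mm wide, 6 mm deep
- tray: assembly tray, fixed plywood board 90 x 320 mm, 12 mm thick, with five dark dividers (6 mm thick, 10 mm above the board) along x and four places 72 mm wide between them, open front and back. Origin at the centre of its underside, y along the row, to the left (world +y give or take its yaw); places centred at y = -117, -39, 39, 117 mm, x = 0; parts stand at z = 12 mm
- ejector (a joint): ejector lever of seat_bearing, rad: 0 up, 0.5 fully down (a stop). Press the pad's middle straight down with 3 to 4 N; its top is 50 mm above the bench when up, 28 mm when fully down (hinge line along the block's y at its x = -40 mm, 36 mm above the bench). Lifts the bearing in proportion, 14 mm at 0.5, and stays where it is left
Mind the look-alikes: they are no part of the job. What is shaped like the gear but blue or yellow is not meant.

How it is judged:
On the way:
1. the ejector lever is pressed down and the bearing rises in its pocket (value of joint ejector above 0.38 rad and z of bearing in the frame of seat_bearing above 0.026 m and horizontal distance between bearing and seat_bearing below 0.01 m), for 0.1 s.
At the end, for the whole second after the job is handed in: each part rests released and upright on the tray board, within 15 mm of the centre of its place both along and across the row, and the order from left to right in the tray is the reverse of the order of the parts' seats in the rack (((y of each of seat_bearing, seat_spacer, seat_nut in the frame of seat_gear below 0.041 m and y of gear in the frame of tray between -0.132 and -0.102 m) or (y of any of seat_bearing, seat_spacer, seat_nut in the frame of seat_gear above 0.041 m and y of each of seat_bearing, seat_spacer, seat_nut in the frame of seat_gear below 0.123 m and y of gear in the frame of tray between -0.054 and -0.024 m) or (y of any of seat_bearing, seat_spacer, seat_nut in the frame of seat_gear above 0.123 m and y of each of seat_bearing, seat_spacer, seat_nut in the frame of seat_gear below 0.205 m and y of gear in the frame of tray between 0.024 and 0.054 m) or (y of any of seat_bearing, seat_spacer, seat_nut in the frame of seat_gear above 0.205 m and y of gear in the frame of tray between 0.102 and 0.132 m)) and ((y of each of seat_gear, seat_spacer, seat_nut in the frame of seat_bearing below 0.041 m and y of bearing in the frame of tray between -0.132 and -0.102 m) or (y of any of seat_gear, seat_spacer, seat_nut in the frame of seat_bearing above 0.041 m and y of each of seat_gear, seat_spacer, seat_nut in the frame of seat_bearing below 0.123 m and y of bearing in the frame of tray between -0.054 and -0.024 m) or (y of any of seat_gear, seat_spacer, seat_nut in the frame of seat_bearing above 0.123 m and y of each of seat_gear, seat_spacer, seat_nut in the frame of seat_bearing below 0.205 m and y of bearing in the frame of tray between 0.024 and 0.054 m) or (y of any of seat_gear, seat_spacer, seat_nut in the frame of seat_bearing above 0.205 m and y of bearing in the frame of tray between 0.102 and 0.132 m)) and ((y of each of seat_gear, seat_bearing, seat_nut in the frame of seat_spacer below 0.041 m and y of spacer in the frame of tray between -0.132 and -0.102 m) or (y of any of seat_gear, seat_bearing, seat_nut in the frame of seat_spacer above 0.041 m and y of each of seat_gear, seat_bearing, seat_nut in the frame of seat_spacer below 0.123 m and y of spacer in the frame of tray between -0.054 and -0.024 m) or (y of any of seat_gear, seat_bearing, seat_nut in the frame of seat_spacer above 0.123 m and y of each of seat_gear, seat_bearing, seat_nut in the frame of seat_spacer below 0.205 m and y of spacer in the frame of tray between 0.024 and 0.054 m) or (y of any of seat_gear, seat_bearing, seat_nut in the frame of seat_spacer above 0.205 m and y of spacer in the frame of tray between 0.102 and 0.132 m)) and ((y of each of seat_gear, seat_bearing, seat_spacer in the frame of seat_nut below 0.041 m and y of nut in the frame of tray between -0.132 and -0.102 m) or (y of any of seat_gear, seat_bearing, seat_spacer in the frame of seat_nut above 0.041 m and y of each of seat_gear, seat_bearing, seat_spacer in the frame of seat_nut below 0.123 m and y of nut in the frame of tray between -0.054 and -0.024 m) or (y of any of seat_gear, seat_bearing, seat_spacer in the frame of seat_nut above 0.123 m and y of each of seat_gear, seat_bearing, seat_spacer in the frame of seat_nut below 0.205 m and y of nut in the frame of tray between 0.024 and 0.054 m) or (y of any of seat_gear, seat_bearing, seat_spacer in the frame of seat_nut above 0.205 m and y of nut in the frame of tray between 0.102 and 0.132 m)) and x of gear in the frame of tray between -0.015 and 0.015 m and z of gear in the frame of tray between 0.008 and 0.016 m and angle between each of gear, bearing, spacer, nut's own z axis and vertical below 0.12 rad and linear speed of each of gear, bearing, spacer, nut below 0.02 m/s and angular speed of each of gear, bearing, spacer, nut below 0.2 rad/s and x of bearing in the frame of tray between -0.015 and 0.015 m and z of bearing in the frame of tray between 0.008 and 0.016 m and x of spacer in the frame of tray between -0.015 and 0.015 m and z of spacer in the frame of tray between 0.008 and 0.016 m and x of nut in the frame of tray between -0.015 and 0.015 m and z of nut in the frame of tray between 0.008 and 0.016 m); the robot touches nothing.
It also fails if it takes over 115 s, if anything falls off the work surface, if the arm or the gripper's body presses on something with over 40 N, if the wrist force passes 120 N, or if a joint passes its speed limit or range.

### The arm

A 7-joint arm with a two-finger parallel gripper is mounted at the origin on the work surface. World frame = base frame: x ahead of the robot, y to its left, z up, the work surface at z = 0. Lengths are in m, angles in rad, forces in N, time in s.
With the tool pointing down it reaches from about 0.425 to 0.95 m from the base axis. Payload 4.7 kg.
Tool frame: the origin (TCP) lies on the centre line of the jaws, within the pads' length; the fingertips stand robot.nose_length ahead of it and the grasp point (between the pads) lies 8 mm behind it (robot.nose_length is the distance from the TCP to the fingertips, in m); z points along the fingers, y is the line along which they close (so a half turn about z gives the same grasp; the last joint's range is limited). The gripper opens to 85 mm and grips with 20 to 120 N. Pads are 22 mm wide; open, the fingers measure 114 mm over their backs; the gripper's body (76 mm by 85 mm) begins 54 mm behind the grasp point. The pads swing forward as they close: fully open they stand 13 mm farther back than shut.
Start: joints at [1.13, 0.469, -0.049, 1.532, 0.024, 1.141, -0.082], TCP at [0.27, -0.619, 0.242] pointing down, gripper open.
Joint ranges: [-2.59, 2.59], [-0.33, 1.99], [-1.39, 1.29], [0.1, 2.45], [-1.04, 4.18], [0.21, 1.99], [-2.66, 2.66]. Speed limits (rad/s): [2.57, 2.57, 3.14, 3.14, 3.14, 3.14, 3.14].

### API

Orientations are given as [roll, pitch, yaw] about the fixed x, y, z axes, in that order (R = Rz(yaw) Ry(pitch) Rx(roll)).
In Python, from plant import robot gives the robot as it stands. Calls block until the motion is done:
- robot.goto(position, orientation): joint-space move of the TCP to a pose.
- robot.move_straight(position, vel=0.15, attitude=None, contact_N=None): straight line of the TCP; attitude=None keeps the orientation; vel is the mean speed in m/s. With contact_N (N) it stops when the force on the tool has changed by that much, and returns True; else False.
- robot.move_joints(angles): joint-space move.
- robot.grip(opening, strength=None): opening from 0.0 (shut) to 1.0 (fully open); strength is the grip in N (None keeps the last); returns when the fingers have stopped.
- robot.sleep(seconds).
- robot.inverse_kinematics(position, orientation): joint angles nearest the present ones, or None.
- robot.sense(): the state.
- robot.grab_frame(name): name is "scene" or "top" or "wrist"; returns a dict with "image" (420x560x3 uint8, red, green, blue), "range_z" (420x560 float32, m along the optical axis (not along the pixel's ray), 0 where there is no reading), "fx", "fy", "cx", "cy" (pixels), "R" (3x3) and "t" (3): a world point X has camera coordinates R X + t. Camera axes: x right, y down, z forward; pixel columns grow to the right and rows downward; lengths in m; the calibration is good to about 2 mm. A picture is of the moment at which its call begins.
A pose or a line that the arm cannot do raises robot.IKError and nothing moves.
- robot.close_job(): hands the job in; it is judged then, once.
The state is a dict: "t": time; "joint_pos": joint angles; "joint_velocities": joint speeds; "effort": joint torques, N m; "tcp_pos": TCP position; "tcp_rot": TCP orientation; "wrist_force": force on the tool from outside, world axes, zero at the start; "torque": the same for the moment, N m; "opening": opening from 0.0 (shut) to 1.0 (fully open); "gripper_force": force on a finger pad.
Only numpy, scipy, OpenCV 4.12 (cv2) and the standard library are available. Lean on these libraries where they do the work, as an engineer would, in place of code of your own. Each camera call takes 0.05 s, during which the arm holds its last target. There are 200 camera calls.

## Working session

There is one attempt and no reset: what is moved stays moved. The work goes in short steps, each a Python script; the robot and the scene stay as the last script left them, time stands still between calls to the robot, and variables do not carry over. Pictures are saved under pics/ and viewed, at most 14 in all, crops included, and the job is handed in when it is done.

```bash
mkdir -p pics; cat > look.py <<'E'
import cv2,sys
from plant import robot
import numpy as np
def shot(n,f):
    d=robot.grab_frame(n); cv2.imwrite(f'pics/{f}.png',d['image'][:,:,::-1]); np.savez(f'pics/{f}.npz',**d); return d
E
python3 - <<'E'
from look import *
for n in('top','scene'):
    d=shot(n,n+'0'); print(n,d['fx'],d['R'],d['t'])
print(robot.nose_length,robot.sense())
E
```

```text
top 436.75104946569263 [[-0.00897558 -0.99993348 -0.0072433 ]
 [-0.99766741  0.00944496 -0.06760578]
 [ 0.06766969  0.0066196  -0.99768582]] [-0.01031777  0.57290012  1.12335274]
scene 439.08769752055764 [[-0.4395647   0.89820135  0.00414812]
 [ 0.68395027  0.33770026 -0.64666108]
 [-0.58223268 -0.28141228 -0.76276617]] [ 0.24799509 -0.36478741  1.37278611]
0.011 {'t': 0.1, 'joint_pos': array([ 1.13010083,  0.4693757 , -0.0486239 ,  1.53356787,  0.02411048,
        1.14103044, -0.0823069 ]), 'joint_velocities': array([ 8.17420288e-04, -9.73335129e-05,  1.59158284e-03, -1.24079815e-03,
       -3.11910458e-04, -1.33865303e-03,  1.49072993e-03]), 'effort': array([ 4.88000787e-04, -5.11510742e+01, -4.71859379e-02, -2.38389158e+01,
        1.07178951e-02,  4.38831354e-03,  9.07865314e-06]), 'tcp_pos': array([ 0.26999353, -0.61809188,  0.24135919]), 'tcp_rot': array([-3.13979842e+00,  6.01057654e-05,  4.11847733e-01]), 'wrist_force': array([-0.91615421,  0.16728587,  0.3266036 ]), 'torque': array([ 0.0243159 ,  0.02327001, -0.0118456 ]), 'gripper_force': 0.0, 'opening': 0.9996912403415044}
```

View pics/top0.png

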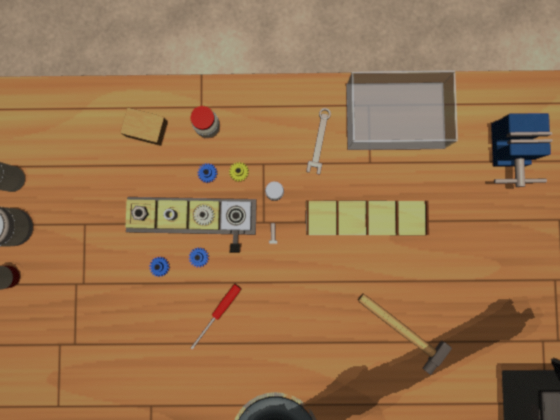

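View pics/scene0.png

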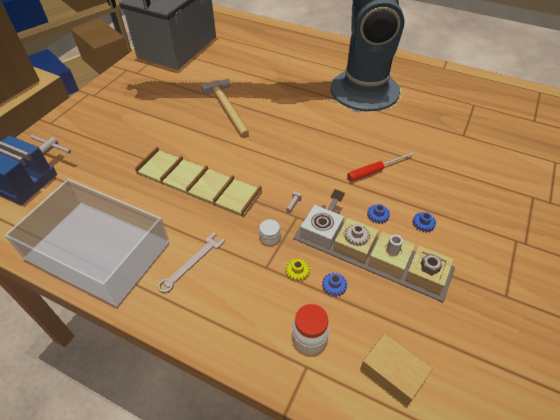

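Top view: the rack spans px (125–256, 198–234), and left to right it holds nut (139,213), spacer (171,214), gear (203,215) and bearing (236,215). The lever pad is at (235,247) and the tray at (308–427, 200–236). So the tray, left to right, should be bearing, gear, spacer, nut. Blue and yellow gears are decoys lying near the rack.

```bash
cat >> look.py <<'E'
def cloud(d):
    v,u=np.mgrid[:420,:560]; z=d['range_z'].astype(float)
    c=np.stack([(u-d['cx'])/d['fx']*z,(v-d['cy'])/d['fy']*z,z],-1)
    P=(c-d['t'])@d['R']; P[z==0]=np.nan; return P
def rect(P,lo,hi,box):
    x0,x1,y0,y1=box
    m=(P[...,2]>lo)&(P[...,2]<hi)&(P[...,0]>x0)&(P[...,0]<x1)&(P[...,1]>y0)&(P[...,1]<y1)
    m=cv2.morphologyEx(m.astype(np.uint8),cv2.MORPH_OPEN,np.ones((3,3)))>0
    q=P[m]; (c,s,a)=cv2.minAreaRect((q[:,:2]*1000).astype(np.float32))
    a=np.radians(a)
    if s[0]>s[1]: a-=np.pi/2   # yaw of short axis (x) 
    a=(a+np.pi/2)%np.pi-np.pi/2
    return np.array(c)/1000,s,a,np.median(q[:,2]),len(q)
E
python3 - <<'E'
from look import *
d=dict(np.load('pics/top0.npz'));P=cloud(d)
for u,v in[(187,216),(252,230),(323,218),(139,213),(171,214),(203,215),(236,215),(235,247),(300,180),(208,173)]: print(u,v,P[v,u].round(4))
B=P[192:240,118:262].reshape(-1,3);print(np.nanmin(B,0),np.nanmax(B,0))
rk=rect(P,.034,.047,(np.nanmin(B[:,0]),np.nanmax(B[:,0]),np.nanmin(B[:,1]),np.nanmax(B[:,1])))
B=P[192:244,300:436].reshape(-1,3)
tr=rect(P,.007,.03,(np.nanmin(B[:,0]),np.nanmax(B[:,0]),np.nanmin(B[:,1]),np.nanmax(B[:,1])))
print(rk,tr)
for c in(rk[0],tr[0]):
  for z in(.3,.35):
    q=robot.inverse_kinematics([c[0]-.03,c[1],z],[np.pi,0,0]);print(q)
E
```

```text
187 216 [0.5732 0.2238 0.0321]
252 230 [0.5362 0.0572 0.0066]
323 218 [ 0.5658 -0.13    0.0135]
139 213 [0.5805 0.3416 0.0531]
171 214 [0.5785 0.2643 0.0361]
203 215 [0.5731 0.1764 0.0646]
236 215 [0.5738 0.0955 0.0437]
235 247 [0.492  0.0975 0.0507]
300 180 [ 0.6696 -0.0715 -0.0036]
208 173 [0.686  0.1705 0.0264]
[ 0.512316    0.03306063 -0.00720897] [0.64180188 0.41709171 0.08108926]
(array([0.57114502, 0.22091673]), (320.7479248046875, 92.20404815673828), np.float64(-0.06306378777113086), np.float64(0.041592817231494564), 2506) (array([ 0.56712756, -0.24511313]), (319.6982727050781, 89.4410171508789), np.float64(-0.009397496538562589), np.float64(0.012410415823926775), 4102)
[ 0.2084249   0.40821297 -0.89875723  1.64440956  0.33333552  1.2514133
 -2.3272921 ]
[ 0.25467606  0.39306016 -0.97134437  1.56820191  0.32965206  1.35543841
 -2.32299501]
[ 0.48486298  0.29271808 -0.16296838  1.66090449  0.0504096   1.19207171
 -1.26073598]
[ 0.49210867  0.26389591 -0.17155121  1.58645191  0.04629134  1.29522562
 -1.257014  ]
```

```bash
python3 - <<'E'
from look import *
for y in(np.pi/2,-np.pi/2):
  for c in((.571,.1),(.571,.34),(.49,.1),(.567,-.128),(.567,-.362)):
    for z in (.055,.2): print(round(y,2),c,z,np.round(robot.inverse_kinematics([*c,z],[np.pi,0,y]),2))
robot.goto([.56,.22,.32],[np.pi,0,-np.pi/2])
d=shot('wrist','w1');print(robot.sense()['t'],robot.sense()['tcp_pos'],d['R'],-d['R'].T@d['t'])
E
```

```text
1.57 (0.571, 0.1) 0.055 [ 0.18  0.62 -0.58  1.9   0.47  0.77 -0.66]
1.57 (0.571, 0.1) 0.2 [ 0.3   0.45 -0.72  1.78  0.34  1.04 -0.55]
1.57 (0.571, 0.34) 0.055 [ 0.    0.86 -0.95  1.67  0.8   1.04 -1.21]
1.57 (0.571, 0.34) 0.2 [ 0.08  0.75 -1.11  1.56  0.7   1.27 -1.14]
1.57 (0.49, 0.1) 0.055 [ 0.23  0.53 -0.65  2.08  0.5   0.69 -0.75]
1.57 (0.49, 0.1) 0.2 [ 0.42  0.35 -0.86  1.95  0.32  0.98 -0.59]
1.57 (0.567, -0.128) 0.055 [ 0.52  0.6  -0.49  1.9   0.4   0.75 -0.2 ]
1.57 (0.567, -0.128) 0.2 [ 0.57  0.41 -0.55  1.79  0.25  1.01 -0.08]
1.57 (0.567, -0.362) 0.055 [ 0.72  0.68 -0.32  1.68  0.27  0.83  0.29]
1.57 (0.567, -0.362) 0.2 [ 0.76  0.53 -0.37  1.57  0.21  1.08  0.34]
-1.57 (0.571, 0.1) 0.055 [ 0.54  0.91 -1.19  1.88  0.97  1.08  2.09]
-1.57 (0.571, 0.1) 0.2 [ 0.56  0.64 -1.18  1.77  0.64  1.18  2.34]
-1.57 (0.571, 0.34) 0.055 [ 0.11  1.01 -1.19  1.67  1.    1.2   1.8 ]
-1.57 (0.571, 0.34) 0.2 [ 0.11  0.79 -1.18  1.56  0.75  1.3   1.97]
-1.57 (0.49, 0.1) 0.055 [ 0.57  0.8  -1.18  2.06  0.93  0.97  2.02]
-1.57 (0.49, 0.1) 0.2 [ 0.62  0.47 -1.17  1.94  0.5   1.06  2.38]
-1.57 (0.567, -0.128) 0.055 [-0.58  0.85  1.1   1.96 -0.95  0.97 -2.14]
-1.57 (0.567, -0.128) 0.2 [-0.63  0.57  1.12  1.85 -0.58  1.09 -2.43]
-1.57 (0.567, -0.362) 0.055 [ 0.31  0.67  0.28  1.7  -0.24  0.8  -2.43]
-1.57 (0.567, -0.362) 0.2 [ 0.32  0.51  0.27  1.6  -0.15  1.06 -2.51]
3.2667 [0.56041637 0.21923414 0.3197898 ] [[-9.99999437e-01  9.27041613e-04  5.15494639e-04]
 [ 1.04259538e-03  9.48500337e-01  3.16774404e-01]
 [-1.95283784e-04  3.16774764e-01 -9.48500770e-01]] [0.56000392 0.13637619 0.45086283]
```

View pics/w1.png

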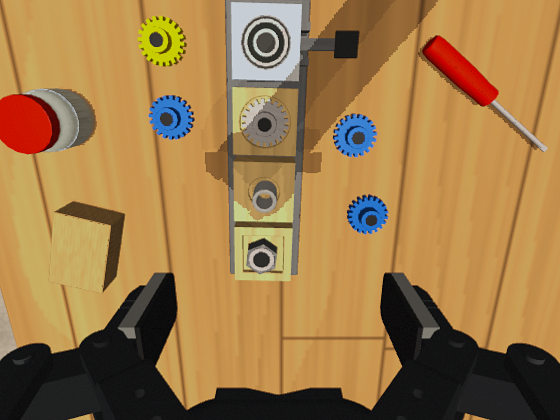

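Wrist view, flipped with +y pointing down: bearing (266,42), lever pad (347,44), gear (264,123), spacer (264,195) and nut (262,260). The order matches the top view. Next I fit the poses from depth.

```bash
cat > fit.py <<'E'
from look import *
def near(P,c,r,lo,hi):
    m=(np.hypot(P[...,0]-c[0],P[...,1]-c[1])<r)&(P[...,2]>lo)&(P[...,2]<hi)
    return P[m]
def circ(q):
    (c,r)=cv2.minEnclosingCircle((q[:,:2]*1000).astype(np.float32)); return np.array(c).round(1),round(2*r,1),len(q),np.median(q[:,2]).round(4)
def hexa(q):
    A=np.radians(np.arange(0,60,.5));w=[]
    for a in A:
        e=0
        for k in range(3):
            p=q[:,:2]@[np.cos(a+k*np.pi/3),np.sin(a+k*np.pi/3)]; e+=np.percentile(p,99.5)-np.percentile(p,.5)
        w.append(e/3)
    i=int(np.argmin(w)); return np.degrees(A[i]),w[i]
E
python3 - <<'E'
from fit import *
d=dict(np.load('pics/w1.npz'));P=cloud(d);T=cloud(dict(np.load('pics/top0.npz')))
# part tops; row positions by pixel
for n,(u,v),lo,hi,r in[('gear',(264,140),.06,.068,.025),('spacer',(264,195),.072,.082,.025),('nut',(262,275),.053,.06,.03)]:
    for nm,Q in(('w',P),('t',T)):
        c={'gear':(.5735,.177),'spacer':(.576,.26),'nut':(.579,.34)}[n]
        q=near(Q,c,r,lo,hi)
        if len(q)>5: print(n,nm,circ(q),hexa(q) if n=='nut' else '')
for nm,Q in(('w',P),('t',T)):
    print(nm,rect(Q,.036,.0465,(.532,.63,.04,.40)))
    print('pad',rect(Q,.0465,.056,(.46,.51,.07,.13)))
# bearing dark seal/gap skip; check pixels
print(P[42,300].round(4),P[42,240].round(4),P[44,347].round(4))
E
```

```text
gear w (array([574.8, 176.5]), 25.7, 461, np.float64(0.0635)) 
gear t (array([575.3, 178.5]), 25.5, 76, np.float64(0.0641)) 
spacer w (array([575.6, 258.5]), 27.6, 289, np.float64(0.0751)) 
spacer t (array([576.4, 260.6]), 28.8, 56, np.float64(0.0762)) 
nut w (array([581.2, 340.2]), 40.8, 682, np.float64(0.0557)) (np.float64(51.0), np.float64(0.03585582691437385))
nut t (array([581.8, 341.9]), 39.7, 165, np.float64(0.0566)) (np.float64(58.00000000000001), np.float64(0.035483070627894964))
w (array([0.57388208, 0.21776392]), (320.51092529296875, 77.62115478515625), np.float64(-0.028059065245074732), np.float64(0.04132413803779686), 12034)
pad (array([0.48959271, 0.09681406]), (25.893924713134766, 23.8524227142334), np.float64(-0.011273294052359883), np.float64(0.049671722414501414), 589)
t (array([0.57443604, 0.22014502]), (320.3075866699219, 77.61912536621094), np.float64(-0.025737188248689202), np.float64(0.04176032861658806), 2234)
pad (array([0.49077722, 0.09873886]), (23.758899688720703, 22.813032150268555), np.float64(-0.004628174500394211), np.float64(0.05009887873933974), 91)
[0.535  0.0907 0.0042] [0.5998 0.0945 0.0427] [0.4891 0.0972 0.0493]
```

```bash
cat > act.py <<'E'
from fit import *
RY=-.02; RC=np.array([.5742,.219]); TY=-.0094; TC=np.array([.5669,-.246])
def loc(c,y,x,yy): return c+np.array([[np.cos(y),-np.sin(y)],[np.sin(y),np.cos(y)]])@[x,yy]
def att(y): return [np.pi,0,np.pi/2+y]
def rd():
    s=robot.sense(); print('t',s['t'].__round__(1),s['tcp_pos'].round(4),'F',s['wrist_force'].round(1),'op',round(s['opening'],3),'gf',round(s['gripper_force'],1))
E
python3 - <<'E'
from act import *
robot.grip(0)
p=(loc(RC,RY,-.084,-.123)+[.4902,.0978])/2; print(p)
robot.goto([*p,.10],att(RY)); rd()
print(robot.move_straight([*p,.055],vel=.08,contact_N=8)); rd()
print(robot.move_straight([*p,.037],vel=.03,contact_N=12)); rd()
d=shot('wrist','w2')
print(robot.move_straight([*p,.12],vel=.15)); rd()
d=shot('wrist','w3');shot('top','t3')
P=cloud(d);c=loc(RC,RY,0,-.123)
for nm,Q in(('w',P),('t',cloud(dict(np.load('pics/t3.npz'))))):
  q=near(Q,c,.035,.050,.062);print(nm,circ(q) if len(q)>5 else len(q))
E
```

```text
[0.48897848 0.09775224]
t 5.8 [0.4891 0.0983 0.0998] F [-0.  -0.1 -0.4] op -0.001 gf 0.0
False
t 6.6 [0.4894 0.0974 0.055 ] F [ 0.3 -0.3  0.4] op 0.001 gf 0.0
True
t 7.1 [0.4901 0.0978 0.04  ] F [-2.4  0.5 11.2] op -0.001 gf 5.5
False
t 7.8 [0.4884 0.0981 0.1193] F [-0.3  0.6 -0.2] op 0.004 gf 0.0
w (array([573. ,  95.2]), 47.7, 4684, np.float64(0.0553))
t (array([574. ,  96.6]), 46.5, 258, np.float64(0.0559))
```

View pics/w3.png

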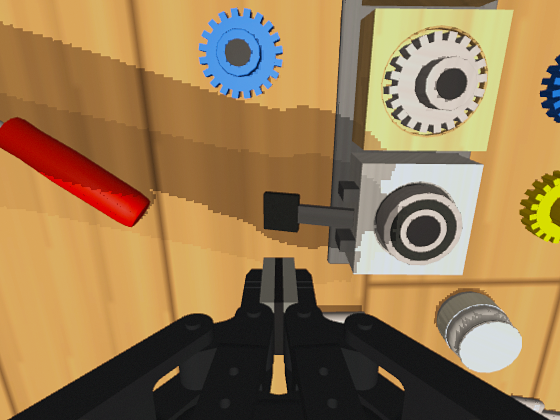

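Lever pressed to its stop. In the wrist view the pad at (281,211) is down and the bearing at (420,230) stands proud, with its top at 55.5 mm. Picking the bearing.

```bash
cat >> act.py <<'E'
def move(xy,zt,bot,ty,dyaw=0,strength=50,op=1.0):
    """grasp at xy with TCP height zt (part underside at bot), put at tray y=ty"""
    robot.grip(op,strength)
    robot.goto([*xy,.15],att(RY+dyaw)); robot.move_straight([*xy,zt],vel=.12); rd()
    robot.grip(0,strength); rd()
    robot.move_straight([*xy,.17],vel=.15); rd()
    g=loc(TC,TY,0,ty); s=robot.sense()
    if s['opening']<.05: print('MISSED'); return
    robot.goto([*g,.15],att(TY+dyaw))
    z=zt-bot+.012
    robot.move_straight([*g,z+.012],vel=.15)
    print('touch',robot.move_straight([*g,z-.002],vel=.03,contact_N=4)); rd()
    robot.grip(op); robot.move_straight([*g,.17],vel=.15); rd()
E
python3 - <<'E'
from act import *
move([.5735,.0959],.055,.0375,.117)
shot('wrist','w4')
d=shot('top','t4');print(circ(near(cloud(d),loc(TC,TY,0,.117),.034,.025,.04)),loc(TC,TY,0,.117))
E
```

```text
t 10.1 [0.574  0.0958 0.0556] F [0.2 0.4 1. ] op 1.004 gf 0.0
t 10.6 [0.5738 0.096  0.0555] F [-1.   1.1  3.2] op 0.522 gf 50.5
t 11.5 [0.5727 0.0961 0.1691] F [ 0.3  0.2 -1.2] op 0.519 gf 51.1
touch True
t 13.7 [ 0.5684 -0.1289  0.0306] F [0.2 0.7 4.8] op 0.522 gf 51.6
t 15.2 [ 0.5674 -0.1286  0.1691] F [-0.3  0.2  0.1] op 1.002 gf 0.0
(array([0., 0.]), 0.0, 0, np.float64(nan)) [ 0.56799978 -0.12900517]
  return _methods._mean(a, axis=axis, dtype=dtype,
  ret = ret.dtype.type(ret / rcount)
```

View pics/w4.png

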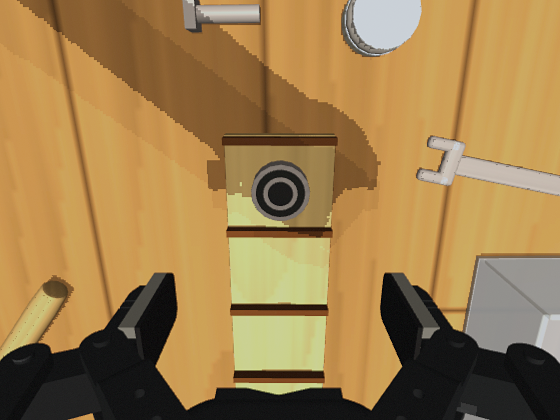

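Bearing stands in the leftmost place at (281,190), centred between its dividers. The other three are next.

```bash
python3 - <<'E'
from act import *
move([.575,.1775],.062,.036,.039,strength=70)
move([.576,.2595],.060,.036,-.039,strength=50)
move([.5815,.341],.055,.036,-.117,dyaw=-.11,strength=50)
g=TC; robot.goto([.4,.35,.3],att(0)); rd()
d=shot('top','t5');P=cloud(d)
for n,ty,lo,hi in(('bearing',.117,.026,.035),('gear',.039,.036,.045),('spacer',-.039,.046,.058),('nut',-.117,.028,.038)):
    c=loc(TC,TY,0,ty);q=near(P,c,.034,lo,hi);print(n,circ(q) if len(q)>5 else len(q),(c*1000).round(1))
cv2.imwrite('pics/t5c.png',cv2.resize(d['image'][170:270,280:460,::-1],None,fx=4,fy=4))
E
```

```text
t 17.6 [0.5757 0.1773 0.0626] F [-0.5 -0.1 -0.5] op 0.998 gf 0.0
t 18.2 [0.5753 0.1776 0.0627] F [-1.5 -0.2  6.3] op 0.264 gf 68.5
t 19.1 [0.5741 0.1776 0.1689] F [ 0.1  0.5 -1.9] op 0.27 gf 68.7
touch True
t 21.8 [ 0.5676 -0.2069  0.0386] F [-0.3 -0.4  5.2] op 0.263 gf 69.5
t 23.4 [ 0.5667 -0.2065  0.169 ] F [-0.1  0.4 -1.2] op 0.997 gf 0.0
t 26.2 [0.5767 0.2594 0.0607] F [-0.2  0.4  0.3] op 0.998 gf 0.0
t 26.8 [0.5762 0.2597 0.0605] F [-1.3  0.3  4.5] op 0.312 gf 49.2
t 27.7 [0.5751 0.2595 0.1689] F [-0.2  0.1 -1.3] op 0.31 gf 49.2
touch True
t 30.9 [ 0.5669 -0.285   0.0365] F [0.3 1.3 4.8] op 0.307 gf 49.7
t 32.6 [ 0.5661 -0.2844  0.169 ] F [-0.3  0.5 -0.6] op 0.998 gf 0.0
t 36.0 [0.5822 0.341  0.0558] F [-0.  -0.2 -0.2] op 1.0 gf 0.0
t 36.5 [0.582  0.3411 0.0557] F [-0.3  0.   3.1] op 0.404 gf 50.4
t 37.4 [0.5807 0.341  0.1688] F [-0.8 -0.6 -0.9] op 0.402 gf 49.9
touch True
t 41.2 [ 0.5661 -0.363   0.0317] F [-1.2  0.4  5.1] op 0.402 gf 50.6
t 42.8 [ 0.5654 -0.3623  0.1689] F [ 0.2  0.  -0.5] op 0.997 gf 0.0
t 45.5 [0.4006 0.3493 0.3   ] F [-0.5 -0.1  0.1] op 0.999 gf 0.0
bearing (array([ 568.2, -128.1]), 46.3, 246, np.float64(0.0303)) [ 568. -129.]
gear (array([ 567.4, -205.5]), 26.0, 78, np.float64(0.0403)) [ 567.3 -207. ]
spacer (array([ 567. , -283.2]), 27.3, 58, np.float64(0.0516)) [ 566.5 -285. ]
nut (array([ 566.1, -361.2]), 39.4, 174, np.float64(0.0322)) [ 565.8 -363. ]
```

View pics/t5c.png

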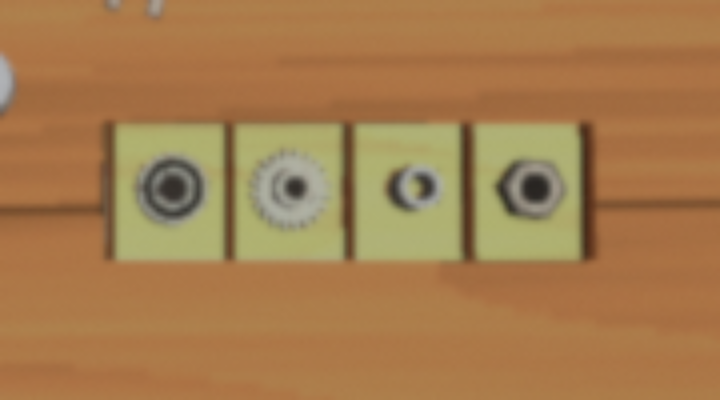

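The tray crop shows bearing (172,187), gear (290,188), spacer (413,187) and nut (532,187), left to right. All stand upright, within 2 mm of their place centres, at the right heights.

```bash
python3 -c "
from plant import robot
print(robot.close_job())"
```

```text
the job is handed in; nothing more can be done
None
```

The job is handed in: the bearing, gear, spacer and nut stand upright in the tray from left to right (the reverse of the rack), each within about 2 mm of its place's centre by the overhead camera, after about 46 s of robot time; no verdict came back.

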